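# Sort the cabinet's brass fittings into the refinishing tray

### The job

Collect the four brass fittings for refinishing in the wooden tray, one to a dish: the door knob in the red dish, the caster in the blue dish, the square leg ferrule in the green dish and the urn finial in the white dish, each standing upright on the floor of its dish just as it stands on the bench now. The black iron knob and the black iron caster belong to another piece: leave them standing undisturbed where they are.

Things in the scene. Friction and masses are not known exactly. Their poses are not given: they have to be found in the camera images.
- brass_knob_mid (a point): Brass door knob standing upright on its round rose, 58 mm tall: rose 42 mm across and 6 mm high, neck 22 mm, round head 42 mm across from 23 to 42 mm above its foot, domed above. The point is on its axis, 29 mm above its foot; z up. 0.14 to 0.28 kg.
- brass_caster_mid (a point): Brass caster standing on its round plate (42 mm across, 5 mm thick), wheel on top, 58 mm tall. Two flat fork cheeks, 14 to 46 mm above the foot, are 28 mm over their outsides along its y axis and 22 mm broad along x; the white wheel between them is 38 mm across, axle along y. The point is on its upright axis, 29 mm above its foot; z up. 0.13 to 0.25 kg.
- brass_ferrule_mid (a point): Brass leg ferrule, a hollow square cup standing upright with its open end up, 56 mm tall, 34 mm square outside (walls 4 mm) on a foot 38 mm square and 6 mm high. Its x and y axes are square to its sides. The point is on its axis, 28 mm above its foot; z up. 0.10 to 0.21 kg.
- brass_finial_mid (a point): Brass urn-shaped finial standing upright, 68 mm tall: round foot 40 mm across and 5 mm high, narrow stem, round belly 36 mm across from 28 to 41 mm above its foot, slender spire on top. The point is on its axis, 34 mm above its foot; z up. 0.13 to 0.25 kg.
- black_knob_mid (a point): Black iron door knob standing upright on its round rose, 58 mm tall: rose 42 mm across and 6 mm high, neck 22 mm, round head 42 mm across from 23 to 42 mm above its foot, domed above. The point is on its axis, 29 mm above its foot; z up. 0.14 to 0.28 kg. Stays put.
- black_caster_mid (a point): Black iron caster standing on its round plate (42 mm across, 5 mm thick), wheel on top, 58 mm tall. Two flat fork cheeks, 14 to 46 mm above the foot, are 28 mm over their outsides along its y axis and 22 mm broad along x; the white wheel between them is 38 mm across, axle along y. The point is on its upright axis, 29 mm above its foot; z up. 0.13 to 0.25 kg. Stays put.
- dish_red_in (a point): Shallow square red plastic dish, fixed: 78 mm square outside, 72 mm inside, rim 9 mm above its inner floor. The point is the centre of the inner floor, 8 mm above the bench. A low dark wooden tray (338 x 98 mm, 16 mm high, fixed) holds the four dishes in a row, 80 mm apart, in any order of colours; the row runs along the dish's y axis, x points across it, z up.
- dish_blue_in (a point): Shallow square blue plastic dish, fixed: 78 mm square outside, 72 mm inside, rim 9 mm above its inner floor. The point is the centre of the inner floor, 8 mm above the bench. A low dark wooden tray (338 x 98 mm, 16 mm high, fixed) holds the four dishes in a row, 80 mm apart, in any order of colours; the row runs along the dish's y axis, x points across it, z up.
- dish_green_in (a point): Shallow square green plastic dish, fixed: 78 mm square outside, 72 mm inside, rim 9 mm above its inner floor. The point is the centre of the inner floor, 8 mm above the bench. A low dark wooden tray (338 x 98 mm, 16 mm high, fixed) holds the four dishes in a row, 80 mm apart, in any order of colours; the row runs along the dish's y axis, x points across it, z up.
- dish_white_in (a point): Shallow square white plastic dish, fixed: 78 mm square outside, 72 mm inside, rim 9 mm above its inner floor. The point is the centre of the inner floor, 8 mm above the bench. A low dark wooden tray (338 x 98 mm, 16 mm high, fixed) holds the four dishes in a row, 80 mm apart, in any order of colours; the row runs along the dish's y axis, x points across it, z up.
There are look-alikes about, which are no part of the job. What is shaped like the part that bears black_caster_mid but purple is not meant.

How it is judged:
At the end, for the whole second after the job is handed in: Knob in red, caster in blue, ferrule in green, finial in white dish, each upright (0.12 rad), at rest on the dish floor (height within 4 mm), axis within 26 mm of the dish centre. Both black pieces upright (0.12 rad) and within 20 mm of where they were (horizontal distance between brass_knob_mid and dish_red_in below 0.026 m and z of brass_knob_mid in the frame of dish_red_in between 0.025 and 0.033 m and angle between each of brass_knob_mid, brass_caster_mid, brass_ferrule_mid, brass_finial_mid, black_knob_mid, black_caster_mid's own z axis and vertical below 0.12 rad and linear speed of each of brass_knob, brass_caster, brass_ferrule, brass_finial below 0.02 m/s and angular speed of each of brass_knob, brass_caster, brass_ferrule, brass_finial below 0.2 rad/s and horizontal distance between brass_caster_mid and dish_blue_in below 0.026 m and z of brass_caster_mid in the frame of dish_blue_in between 0.025 and 0.033 m and horizontal distance between brass_ferrule_mid and dish_green_in below 0.026 m and z of brass_ferrule_mid in the frame of dish_green_in between 0.024 and 0.032 m and horizontal distance between brass_finial_mid and dish_white_in below 0.026 m and z of brass_finial_mid in the frame of dish_white_in between 0.03 and 0.038 m and distance of each of black_knob_mid, black_caster_mid from where it was at the start of the episode below 0.02 m); the robot touches nothing.
It fails at once if a black look-alike is shifted by more than 30 mm, lifted or tipped (distance of any of black_knob_mid, black_caster_mid from where it was at the start of the episode above 0.03 m or angle between any of black_knob_mid, black_caster_mid's own z axis and vertical above 0.6 rad).
It also fails if it takes over 104 s, if anything falls off the work surface, if the arm or the gripper's body presses on something with over 40 N, if the wrist force passes 120 N, or if a joint passes its speed limit or range.

### The arm

A 6-joint arm with a two-finger parallel gripper is mounted at the origin on the work surface. World frame = base frame: x ahead of the robot, y to its left, z up, the work surface at z = 0. Lengths are in m, angles in rad, forces in N, time in s.
With the tool pointing down it reaches from about 0.4 to 0.925 m from the base axis. Payload 3.4 kg.
Tool frame: the origin (TCP) lies midway between the tips of the shut fingers; the grasp point (between the pads) lies 19 mm behind it (bot.grasp_offset is the distance from the TCP to the grasp point, in m); z points along the fingers, y is the direction in which the jaws open and shut (so a half turn about z gives the same grasp; the last joint's range is limited). The gripper opens to 85 mm and grips with 20 to 120 N. Pads are 22 mm wide; open, the fingers measure 114 mm over their backs; the gripper's body (76 mm by 85 mm) begins 54 mm behind the grasp point. The pads swing forward as they close: fully open they stand 13 mm farther back than shut.
Start: joints at [1.032, 0.307, 1.506, -0, 1.328, -0.073], TCP at [0.258, 0.514, 0.231] pointing down, gripper open.
Joint ranges: [-3.12, 3.12], [-1.05, 2.28], [0.14, 2.33], [-1.42, 4.57], [0.1, 2.73], [-2.68, 2.68]. Speed limits (rad/s): [2.57, 2.57, 3.14, 3.14, 3.14, 3.14].

### API

Orientations are given as a unit quaternion [w, x, y, z].
In Python, from bench import bot gives the robot as it stands. The module is installed in compiled form; this text tells all that it offers.
- The arm moves only by the shell command python3 -m crank 'ROWS'. ROWS is JSON, a list that holds one entry, the list of rows, each a list of 7 numbers: the opening, from 0 (shut) to 1 (fully open), then the shift along the tool's x, y, z in m, then the turn, a rotation vector about the tool's x, y, z in degrees. A call has 1 to 10 rows; each row is the pose to reach, as a shift and turn from the pose commanded when the call began, along the tool's axes at that moment; what a row does not reach only later rows make up. A row lasts 1/10 s, in which the tool goes at most 50 mm and 8.59 degrees, less where a joint would pass 70% of its speed; a pose out of reach is approached as far as the arm can. A call with a gripper value outside its range is refused whole. The fingers move at their own pace and stop on an object; the grip force is fixed at half the most. Time passes only in rows, so rows that repeat a pose let the fingers close. It gives the time, the measured TCP pose, the force and the opening at its end, in the units of the state.
- bot.observe(): the state, without advancing time (a new reading comes with each control period).
- bot.camera(name): name is "scene" or "side" or "wrist"; returns the picture (384x512x3 uint8, red, green, blue); there is no depth.
- bot.camera_info(name): a dict with "K" (3x3 intrinsics, pixels), "extrinsics" (4x4, takes a point from world to camera coordinates). Camera axes: x right, y down, z forward; pixel columns grow to the right and rows downward; lengths in m; the calibration is good to about 2 mm. A picture is of the moment at which its call begins: read the wrist's pose just before it. camera_info takes no time and is no camera call; for the wrist camera it gives the pose at the moment of the call.
- bot.hand_in(): hands the job in, once; it reports no verdict.
The state is a dict: "time": time; "q": joint angles; "joint_velocities": joint speeds; "tau": joint torques, N m; "tcp_pos": TCP position; "tool_rot": TCP orientation; "contact_force": force on the tool from outside, world axes, zero at the start; "torque": the same for the moment, N m; "grip_width": finger opening in m.
Only numpy, scipy, OpenCV 4.12 (cv2) and the standard library are available. Lean on these libraries where they do the work, as an engineer would, in place of code of your own. Each camera call takes 0.05 s, during which the arm holds its last target. There are 200 camera calls.

## Working session

There is one attempt and no reset: what is moved stays moved. The work goes in short steps, Python scripts to look and compute and a shell command to move; the robot and the scene stay as the last step left them, time stands still between calls to the robot, and variables do not carry over. Pictures are saved under pics/ and viewed, about 12 in all and at most 16, crops included, and the job is handed in when it is done.

```bash
mkdir -p pics; cat > h.py <<'E'
import numpy as np, cv2
from bench import bot
def snap(n,f):
    im=bot.camera(n); cv2.imwrite('pics/'+f,im[:,:,::-1]); return im
def ray(info,u,v,z):
    K=np.array(info['K']);E=np.array(info['extrinsics']);R=E[:3,:3];c=-R.T@E[:3,3]
    d=R.T@np.linalg.solve(K,[u,v,1.]); return c+d*(z-c[2])/d[2]
def proj(info,p):
    K=np.array(info['K']);E=np.array(info['extrinsics']);q=K@(E[:3,:3]@np.array(p)+E[:3,3]); return q[:2]/q[2]
E
python3 - <<'E'
from h import *
np.set_printoptions(precision=4,suppress=True)
print(bot.observe())
a=snap('scene','scene0.png');b=snap('side','side0.png');c=snap('wrist','wrist0.png')
for n in('scene','side','wrist'):
    i=bot.camera_info(n);E=np.array(i['extrinsics']);print(n,np.array(i['K'])[0],'cam at',-E[:3,:3].T@E[:3,3],'fwd',E[2,:3])
E
```

```text
{'time': 0.0, 'q': array([ 1.0325,  0.3076,  1.5077, -0.    ,  1.3284, -0.0735]), 'joint_velocities': array([-0.0002, -0.0002,  0.0022,  0.0012,  0.0008, -0.0006]), 'tau': array([ -0.0012, -45.7562, -25.1912,  -0.0001,   0.013 ,   0.    ]), 'tcp_pos': array([0.2574, 0.5134, 0.2304]), 'tool_rot': array([-0.0003,  0.2303,  0.9731, -0.001 ]), 'contact_force': array([-0.0819, -0.0301, -0.0399]), 'torque': array([-0.026 , -0.0085, -0.0284]), 'grip_width': 0.08488827862345115}
scene [497.4675   0.     250.0525] cam at [ 1.2162 -0.504   1.1008] fwd [-0.487   0.3815 -0.7857]
side [400.3269   0.     258.1001] cam at [ 0.2497 -0.6276  0.599 ] fwd [ 0.3453  0.7113 -0.6123]
wrist [293.5817   0.     257.6988] cam at [0.191  0.5475 0.3732] fwd [ 0.2595 -0.1319 -0.9567]
```

View pics/scene0.png

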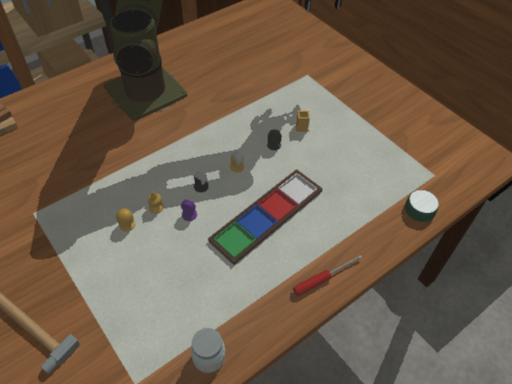

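View pics/side0.png

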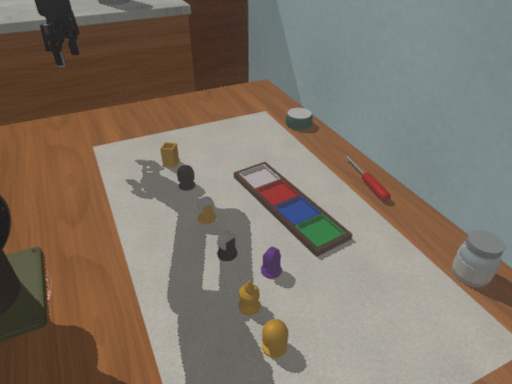

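The scene view shows these pieces:

| Piece | Pixel |
|---|---|
| Brass knob | (125,218) |
| Finial | (155,202) |
| Purple caster look-alike (not meant) | (188,210) |
| Black caster | (201,182) |
| Brass caster with white wheel | (237,160) |
| Black knob | (275,140) |
| Ferrule | (302,122) |

The dishes run white, red, blue, green. I'll confirm with one enlarged crop of both views.

```bash
python3 - <<'E'
import cv2,numpy as np
a=cv2.imread('pics/scene0.png')[95:245,95:335];b=cv2.imread('pics/side0.png')[130:370,150:390]
a=cv2.resize(a,(800,500),interpolation=3)
cv2.imwrite('pics/c1.png',a)
b=cv2.resize(b,(600,600),interpolation=3);cv2.imwrite('pics/c2.png',b)
E
```

```text
(no output)
```

View pics/c1.png

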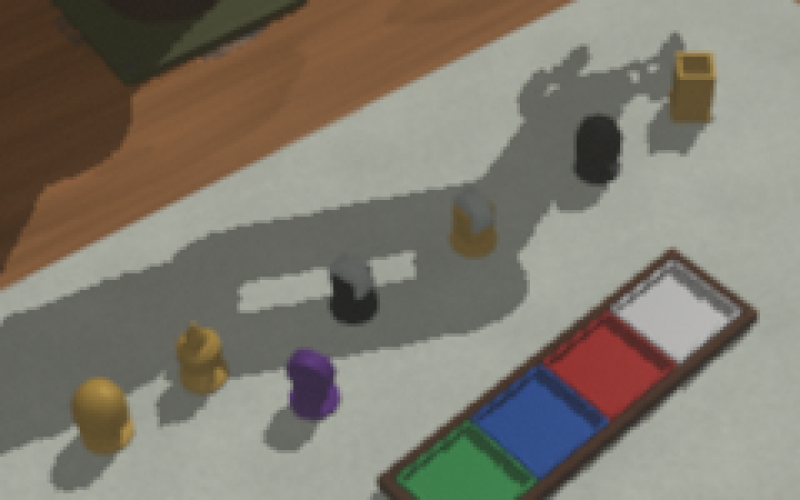

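View pics/c2.png

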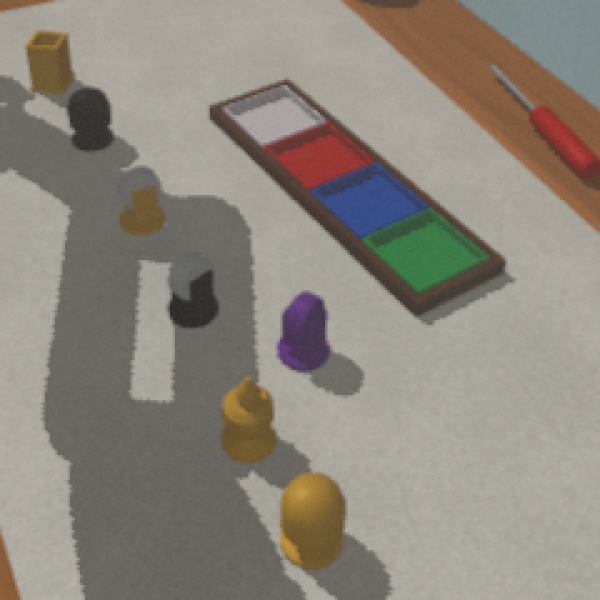

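```bash
cat > m.py <<'E'
from h import *
np.set_printoptions(precision=4,suppress=True)
s=bot.camera_info('scene');d=bot.camera_info('side')
S={'knob':(108,434),'finial':(204,374),'purple':(315,399),'blkcast':(354,303),'caster':(473,237),'blkknob':(598,166),'ferrule':(695,66)}
D={'knob':(312,550),'finial':(248,444),'purple':(303,354),'blkcast':(193,311),'caster':(142,220),'blkknob':(91,136),'ferrule':(50,41)}
for k in S:
    z=.056 if k=='ferrule' else 0
    a=ray(s,95+S[k][0]*.3,95+S[k][1]*.3,z);b=ray(d,150+D[k][0]*.4,130+D[k][1]*.4,z)
    print(k,a[:2],b[:2],(a+b)[:2]/2, np.hypot(*(a+b)[:2])/2)
T=[ray(d,150+x*.4,130+y*.4,.016)[:2] for x,y in((290,81),(210,107),(418,308),(503,262))]
U=[ray(s,95+x*.3,95+y*.3,.016)[:2] for x,y in((755,316),(672,250),(380,482),(457,550))]
for Q in(T,U):
    Q=np.array(Q);print(Q,[np.hypot(*(Q[i]-Q[i-1])) for i in range(4)],Q.mean(0), (Q[2]+Q[3]-Q[0]-Q[1])/2)
E
python3 m.py
```

```text
knob [ 0.4408 -0.3064] [ 0.4356 -0.3126] [ 0.4382 -0.3095] 0.5364617377767935
finial [ 0.4349 -0.2152] [ 0.4324 -0.2188] [ 0.4337 -0.217 ] 0.48494750040768975
purple [ 0.5098 -0.156 ] [ 0.507  -0.1597] [ 0.5084 -0.1579] 0.532384914718485
blkcast [ 0.4458 -0.0757] [ 0.4462 -0.0796] [ 0.446  -0.0777] 0.45274669711171117
caster [0.4461 0.0488] [0.4472 0.0465] [0.4466 0.0476] 0.44917518052973243
blkknob [0.4447 0.1902] [0.4447 0.1917] [0.4447 0.191 ] 0.4839840438524601
ferrule [0.4394 0.3039] [0.4391 0.2973] [0.4393 0.3006] 0.5322730056045045
[[ 0.6626  0.1763]
 [ 0.5658  0.167 ]
 [ 0.6063 -0.1682]
 [ 0.7008 -0.153 ]] [np.float64(0.33148754513691864), np.float64(0.09717148844084339), np.float64(0.33766445072911105), np.float64(0.0957126233518145)] [0.6339 0.0055] [ 0.0393 -0.3323]
[[ 0.6665  0.1786]
 [ 0.5705  0.1696]
 [ 0.6155 -0.1632]
 [ 0.6992 -0.1506]] [np.float64(0.33083256370203135), np.float64(0.09644872102038694), np.float64(0.33582600083877245), np.float64(0.08468349071000406)] [0.6379 0.0086] [ 0.0388 -0.331 ]
```

```bash
python3 -m crank '[[[1,-0.257,-0.109,0.02,0,0,63.4],[1,-0.257,-0.109,0.02,0,0,63.4],[1,-0.257,-0.109,0.02,0,0,63.4],[1,-0.257,-0.109,0.02,0,0,63.4],[1,-0.257,-0.109,0.02,0,0,63.4],[1,-0.257,-0.109,0.02,0,0,63.4],[1,-0.257,-0.109,0.02,0,0,63.4],[1,-0.257,-0.109,0.02,0,0,63.4],[1,-0.257,-0.109,0.02,0,0,63.4],[1,-0.257,-0.109,0.02,0,0,63.4]]]'
cat > w.py <<'E'
import sys
from h import *
np.set_printoptions(precision=4,suppress=True)
f=sys.argv[1]
o=bot.observe();i=bot.camera_info('wrist');im=snap('wrist',f+'.png')
import pickle;pickle.dump(i,open(f+'.pkl','wb'))
print(o['time'],o['tcp_pos'],o['tool_rot'],o['q'])
E
python3 w.py w1
```

```text
time: 1.15
tcp_pos: [0.4385, 0.3013, 0.2111]
tool_rot: [-0.0, 0.707, 0.707, -0.0]
contact_force: [0.0, 0.1, -0.3]
grip_width: 0.0858
1.15 [0.4385 0.3013 0.2111] [-0.0001  0.7067  0.7075 -0.0003] [0.5226 0.2644 1.6243 0.     1.2535 0.5216]
```

View pics/w1.png

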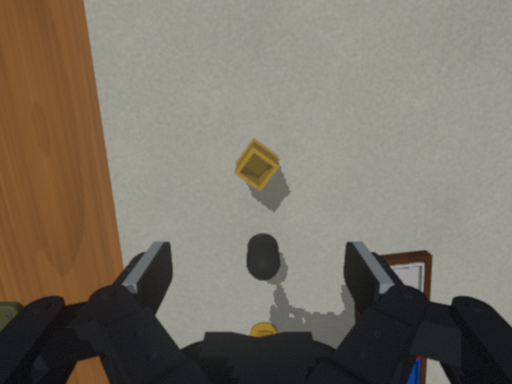

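```bash
python3 - <<'E'
from h import *
import pickle
np.set_printoptions(precision=4,suppress=True)
i=pickle.load(open('w1.pkl','rb'));im=cv2.imread('pics/w1.png');hsv=cv2.cvtColor(im,40)
E=np.array(i['extrinsics']);print(-E[:3,:3].T@E[:3,3],E[:3,:3])
m=cv2.inRange(hsv,(12,110,60),(32,255,255));m[:,:120]=0;m[250:]=0
c=max(cv2.findContours(m,0,1)[0],key=cv2.contourArea);print(cv2.contourArea(c),cv2.boundingRect(c))
ap=cv2.approxPolyDP(c,4,True)[:,0];print(ap.tolist())
for z in(0,.056):print(z,[ray(i,*p,z)[:2].round(4).tolist() for p in ap])
print(proj(i,(.439,.301,.056)),proj(i,(.439,.301,0)),proj(i,(.4447,.191,.03)))
cv2.imwrite('pics/w1c.png',cv2.resize(im[120:220,200:320],(720,600),interpolation=2))
E
```

```text
[0.4382 0.3761 0.3537] [[ 1.     -0.0003 -0.0002]
 [-0.0002 -0.9567  0.2911]
 [-0.0003 -0.2911 -0.9567]]
1316.5 (235, 139, 44, 52)
[[253, 139], [236, 162], [235, 173], [260, 190], [278, 167], [277, 156]]
0 [[0.4325, 0.3326], [0.4116, 0.3046], [0.41, 0.2908], [0.441, 0.2688], [0.4631, 0.2984], [0.4616, 0.312]]
0.056 [[0.4334, 0.3395], [0.4158, 0.316], [0.4145, 0.3043], [0.4406, 0.2858], [0.4591, 0.3107], [0.4579, 0.3222]]
[258.5285 176.0923] [258.416  164.9171] [263.0296 257.1887]
```

View pics/w1c.png

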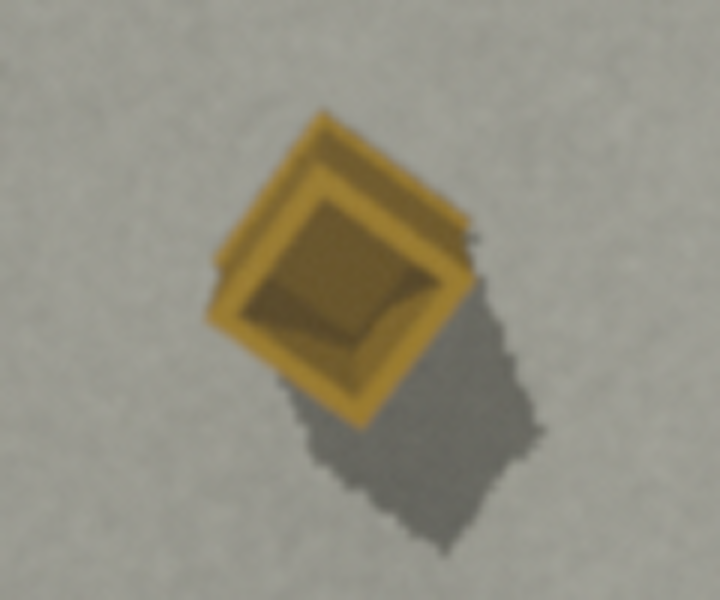

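```bash
python3 -m crank '[[[1,0.005,-0.001,0.02,0,0,36],[1,0.005,-0.001,0.04,0,0,36],[1,0.005,-0.001,0.06,0,0,36],[1,0.005,-0.001,0.08,0,0,36],[1,0.005,-0.001,0.1,0,0,36],[1,0.005,-0.001,0.13,0,0,36],[1,0.005,-0.001,0.16,0,0,36],[1,0.005,-0.001,0.18,0,0,36],[1,0.005,-0.001,0.196,0,0,36],[1,0.005,-0.001,0.196,0,0,36]]]'
python3 -m crank '[[[0,0,0,0,0,0,0],[0,0,0,0,0,0,0],[0,0,0,0,0,0,0],[0,0,0,0,0,0,0],[0,0,0,0,0,0,0],[0,0,0,0,0,0,0],[0,0,0,0,0,0,0],[0,0,0,0,0,0,0]]]'
```

```text
time: 2.2
tcp_pos: [0.4358, 0.3058, 0.0132]
tool_rot: [0.0, 0.891, 0.454, -0.002]
contact_force: [-0.6, 0.9, 0.5]
grip_width: 0.0855
time: 3.0
tcp_pos: [0.4384, 0.3069, 0.0165]
tool_rot: [-0.0, 0.891, 0.454, 0.001]
contact_force: [0.1, 0.8, 6.2]
grip_width: 0.0335
```

```bash
cat > go.py <<'E'
import sys
from h import *
from scipy.spatial.transform import Rotation as R
x,y,z,yaw=map(float,sys.argv[1:5]);a=np.radians(yaw)
o=bot.observe();q=o['tool_rot'];r=R.from_quat([q[1],q[2],q[3],q[0]])
t=R.from_matrix(np.array([[-np.sin(a),np.cos(a),0],[np.cos(a),np.sin(a),0],[0,0,-1]]).T)
print('at',o['tcp_pos'].round(4),'t',round(o['time'],2),'grip',round(o['grip_width'],4),'shift',r.inv().apply(np.array([x,y,z])-o['tcp_pos']).round(4),'turn',(r.inv()*t).as_rotvec(degrees=True).round(1))
E
python3 -m crank '[[[0,0,0,-0.03,0,0,0],[0,0,0,-0.07,0,0,0],[0,0,0,-0.11,0,0,0],[0,0,0,-0.11,0,0,0]]]'
python3 go.py .649 -.112 .125 6.7
```

```text
time: 3.4
tcp_pos: [0.4412, 0.3084, 0.1307]
tool_rot: [-0.0, 0.891, 0.454, 0.006]
contact_force: [0.5, 0.8, -2.4]
grip_width: 0.0333
at [0.4412 0.3084 0.1307] t 3.4 grip 0.0333 shift [-0.2178  0.4153  0.0053] turn [  0.5  -0.5 -42.7]
```

```bash
python3 -m crank '[[[0,-0.02,0.04,0,0,0,-8],[0,-0.218,0.415,0.005,0,0,-42.7],[0,-0.218,0.415,0.005,0,0,-42.7],[0,-0.218,0.415,0.005,0,0,-42.7],[0,-0.218,0.415,0.005,0,0,-42.7],[0,-0.218,0.415,0.005,0,0,-42.7],[0,-0.218,0.415,0.005,0,0,-42.7],[0,-0.218,0.415,0.005,0,0,-42.7],[0,-0.218,0.415,0.005,0,0,-42.7],[0,-0.218,0.415,0.005,0,0,-42.7]]]'
python3 -m crank '[[[0,0,0,0,0,0,0],[0,0,0,0,0,0,0]]]'
python3 go.py .649 -.112 .125 6.7; python3 w.py w2
```

```text
time: 4.4
tcp_pos: [0.645, -0.1166, 0.1188]
tool_rot: [-0.001, 0.665, 0.747, -0.0]
contact_force: [0.8, 0.4, -1.1]
grip_width: 0.0335
time: 4.6
tcp_pos: [0.6442, -0.1151, 0.1186]
tool_rot: [-0.001, 0.666, 0.746, -0.001]
contact_force: [-0.1, 0.8, -2.0]
grip_width: 0.0336
at [ 0.6442 -0.1151  0.1186] t 4.6 grip 0.0336 shift [ 0.0025  0.0051 -0.0064] turn [-0.1 -0.1 -0.2]
4.6 [ 0.6442 -0.1151  0.1186] [-0.0013  0.6657  0.7462 -0.0005] [-0.2415  0.5102  1.4715  0.0004  1.1626 -0.3556]
```

View pics/w2.png

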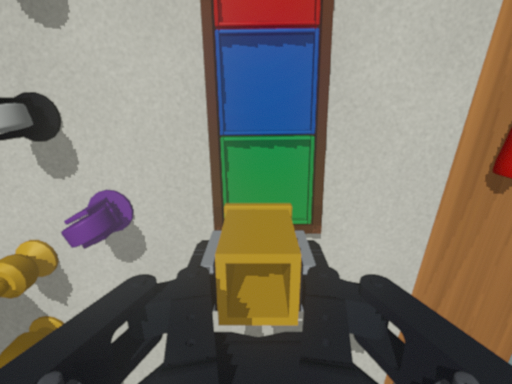

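```bash
python3 - <<'E'
from h import *
import pickle
np.set_printoptions(precision=4,suppress=True)
i=pickle.load(open('w2.pkl','rb'));im=cv2.imread('pics/w2.png');hsv=cv2.cvtColor(im,40)
for n,lo,hi in(('blue',100,125),('green',50,85)):
    m=cv2.inRange(hsv,(lo,90,40),(hi,255,255))
    c=max(cv2.findContours(m,0,1)[0],key=cv2.contourArea)
    ap=cv2.approxPolyDP(c,5,True)[:,0]
    print(n,[(p.tolist(),ray(i,*p,.017)[:2].round(4).tolist()) for p in ap])
E
```

```text
blue [([318, 28], [0.674, 0.016]), ([215, 30], [0.5979, 0.0061]), ([220, 134], [0.6074, -0.0699]), ([314, 133], [0.684, -0.0604])]
green [([220, 137], [0.6076, -0.0724]), ([223, 204], [0.6146, -0.1305]), ([290, 202], [0.673, -0.1219]), ([293, 223], [0.6786, -0.1414]), ([310, 223], [0.6938, -0.1397]), ([312, 135], [0.6826, -0.0622])]
```

```bash
python3 go.py .6507 -.106 .04 7.1
python3 -m crank '[[[0,0.009,0.007,0.02,0,0,0],[0,0.009,0.007,0.04,0,0,0],[0,0.009,0.007,0.06,0,0,0],[0,0.009,0.007,0.078,0,0,0],[0,0.009,0.007,0.078,0,0,0],[0,0.009,0.007,0.078,0,0,0],[0,0.009,0.007,0.078,0,0,0]]]'
python3 go.py .6507 -.106 .026 7.1
```

```text
at [ 0.6435 -0.1138  0.1188] t 4.65 grip 0.0332 shift [0.0068 0.0082 0.0788] turn [-0.2 -0.1 -0.5]
time: 5.35
tcp_pos: [0.6515, -0.1036, 0.0434]
tool_rot: [0.001, 0.664, 0.747, 0.0]
contact_force: [0.4, -1.1, -1.7]
grip_width: 0.0333
at [ 0.6515 -0.1036  0.0434] t 5.35 grip 0.0333 shift [-0.0023 -0.0011  0.0174] turn [ 0.1  0.  -0.4]
```

```bash
python3 -m crank '[[[0,-0.001,0,0.006,0,0,0],[0,-0.001,0,0.012,0,0,0],[0,-0.001,0,0.016,0,0,0],[0,-0.001,0,0.016,0,0,0],[0,-0.001,0,0.016,0,0,0]]]'
```

```text
time: 5.85
tcp_pos: [0.6508, -0.1054, 0.026]
tool_rot: [-0.0, 0.665, 0.747, -0.0]
contact_force: [0.9, -0.1, -2.0]
grip_width: 0.0336
```

```bash
python3 -m crank '[[[0,0,0,0.001,0,0,0],[0,0,0,0.002,0,0,0],[0,0,0,0.002,0,0,0]]]'
python3 -m crank '[[[0,0,0,0.001,0,0,0],[0,0,0,0.001,0,0,0],[0,0,0,0.001,0,0,0]]]'
```

```text
time: 6.15
tcp_pos: [0.6513, -0.1054, 0.0246]
tool_rot: [0.0, 0.665, 0.747, 0.0]
contact_force: [-0.5, -0.4, -0.5]
grip_width: 0.0334
time: 6.45
tcp_pos: [0.6513, -0.1054, 0.0245]
tool_rot: [0.0, 0.665, 0.747, 0.0]
contact_force: [-2.2, 0.1, 5.6]
grip_width: 0.0337
```

```bash
python3 -m crank '[[[0.7,0,0,0,0,0,0],[0.7,0,0,0,0,0,0],[0.7,0,0,0,0,0,0],[0.7,0,0,0,0,0,0],[0.7,0,0,-0.03,0,0,0],[0.7,0,0,-0.08,0,0,0],[0.7,0,0,-0.13,0,0,0],[0.7,0,0,-0.17,0,0,0],[0.7,0,0,-0.17,0,0,0]]]'
python3 go.py .434 -.225 .2 0
```

```text
time: 7.35
tcp_pos: [0.6555, -0.1063, 0.201]
tool_rot: [0.006, 0.665, 0.747, 0.003]
contact_force: [0.3, 0.0, 0.2]
grip_width: 0.0594
at [ 0.6555 -0.1063  0.201 ] t 7.35 grip 0.0594 shift [-0.0922 -0.2338 -0.0017] turn [0.8 0.2 6.7]
```

```bash
python3 -m crank '[[[1,-0.09,-0.23,0,0,0,6.7],[1,-0.09,-0.23,0,0,0,6.7],[1,-0.09,-0.23,0,0,0,6.7],[1,-0.09,-0.23,0,0,0,6.7],[1,-0.09,-0.23,0,0,0,6.7],[1,-0.09,-0.23,0,0,0,6.7],[1,-0.09,-0.23,0,0,0,6.7],[1,-0.09,-0.23,0,0,0,6.7]]]'
python3 w.py w3
```

```text
time: 8.15
tcp_pos: [0.4341, -0.2213, 0.1932]
tool_rot: [0.0, 0.707, 0.707, 0.0]
contact_force: [0.7, -0.6, 0.6]
grip_width: 0.0853
8.15 [ 0.4341 -0.2213  0.1932] [0.0003 0.7073 0.7069 0.0004] [-0.5587  0.2195  1.7394  0.0006  1.1819 -0.5584]
```

View pics/w3.png

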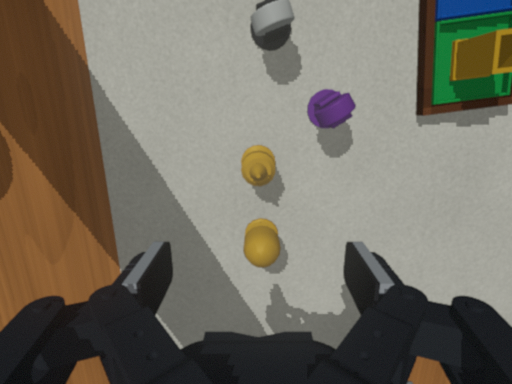

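```bash
python3 - <<'E'
from h import *
import pickle
np.set_printoptions(precision=4,suppress=True)
i=pickle.load(open('w3.pkl','rb'));im=cv2.imread('pics/w3.png');hsv=cv2.cvtColor(im,40)
m=cv2.inRange(hsv,(12,130,60),(32,255,255));m[:,:200]=0;m[:,310:]=0
for c in cv2.findContours(m,0,1)[0]:
    if cv2.contourArea(c)<300: continue
    x,y,w,h=cv2.boundingRect(c);top=ray(i,x+w/2,y,.005);print(x,y,w,h,top-[0,.0205,0])
    for z in (.035,): print(ray(i,x+w/2,y+h/2,z))
E
```

```text
244 219 36 48 [ 0.4391 -0.3041  0.005 ]
[ 0.4387 -0.3005  0.035 ]
242 146 33 39 [ 0.4349 -0.2155  0.005 ]
[ 0.4348 -0.211   0.035 ]
```

```bash
python3 -m crank '[[[1,0.006,0.001,0.04,0,0,0],[1,0.006,0.001,0.08,0,0,0],[1,0.006,0.001,0.11,0,0,0],[1,0.006,0.001,0.14,0,0,0],[1,0.006,0.001,0.16,0,0,0],[1,0.006,0.001,0.17,0,0,0],[1,0.006,0.001,0.178,0,0,0],[1,0.006,0.001,0.178,0,0,0]]]'
python3 go.py .435 -.215 .0155 0
```

```text
time: 9.0
tcp_pos: [0.4345, -0.215, 0.0147]
tool_rot: [-0.0, 0.707, 0.707, -0.0]
contact_force: [-0.4, 0.7, -0.2]
grip_width: 0.085
at [ 0.4345 -0.215   0.0147] t 9.0 grip 0.085 shift [ 0.      0.0005 -0.0008] turn [-0. -0.  0.]
```

```bash
python3 -m crank '[[[0,0,0,0,0,0,0],[0,0,0,0,0,0,0],[0,0,0,0,0,0,0],[0,0,0,0,0,0,0],[0,0,0,0,0,0,0],[0,0,0,0,0,0,0],[0,0,0,0,0,0,0],[0,0,0,0,0,0,0]]]'
python3 go.py .435 -.215 .0155 0
python3 -m crank '[[[0,0,0,-0.03,0,0,0],[0,0,0,-0.07,0,0,0],[0,0,0,-0.11,0,0,0],[0,0,0,-0.13,0,0,0],[0,0,0,-0.13,0,0,0]]]'
python3 go.py .621 .132 .145 7.1
```

```text
time: 9.8
tcp_pos: [0.4345, -0.2157, 0.0164]
tool_rot: [0.001, 0.707, 0.707, 0.0]
contact_force: [-0.8, 0.2, 6.3]
grip_width: 0.0339
at [ 0.4345 -0.2157  0.0164] t 9.8 grip 0.0339 shift [0.0008 0.0005 0.0009] turn [ 0.1  0.1 -0. ]
time: 10.3
tcp_pos: [0.436, -0.2167, 0.1486]
tool_rot: [0.004, 0.707, 0.707, 0.001]
contact_force: [0.3, -0.6, -2.0]
grip_width: 0.034
at [ 0.436  -0.2167  0.1486] t 10.3 grip 0.034 shift [0.3488 0.1847 0.0034] turn [ 0.4  0.3 -7.1]
```

```bash
python3 -m crank '[[[0,0.035,0.019,0,0,0,0],[0,0.349,0.185,0.003,0,0,-7.1],[0,0.349,0.185,0.003,0,0,-7.1],[0,0.349,0.185,0.003,0,0,-7.1],[0,0.349,0.185,0.003,0,0,-7.1],[0,0.349,0.185,0.003,0,0,-7.1],[0,0.349,0.185,0.003,0,0,-7.1],[0,0.349,0.185,0.003,0,0,-7.1],[0,0.349,0.185,0.003,0,0,-7.1],[0,0.349,0.185,0.003,0,0,-7.1]]]'
python3 -m crank '[[[0,0,0,0,0,0,0],[0,0,0,0,0,0,0]]]'
python3 w.py w4;python3 go.py .621 .132 .04 7.1
```

```text
time: 11.3
tcp_pos: [0.6183, 0.1349, 0.1398]
tool_rot: [-0.001, 0.661, 0.75, -0.001]
contact_force: [-1.7, -0.3, -2.0]
grip_width: 0.0336
time: 11.5
tcp_pos: [0.6178, 0.1318, 0.1414]
tool_rot: [-0.001, 0.663, 0.749, -0.001]
contact_force: [-0.5, -0.0, -1.5]
grip_width: 0.0336
11.5 [0.6178 0.1318 0.1414] [-0.0007  0.6627  0.7489 -0.0012] [ 0.1437  0.4601  1.4991 -0.0005  1.185   0.022 ]
at [0.6181 0.1318 0.1418] t 11.55 grip 0.0338 shift [-0.0002  0.003   0.1018] turn [-0.1  0.  -0.1]
```

View pics/w4.png

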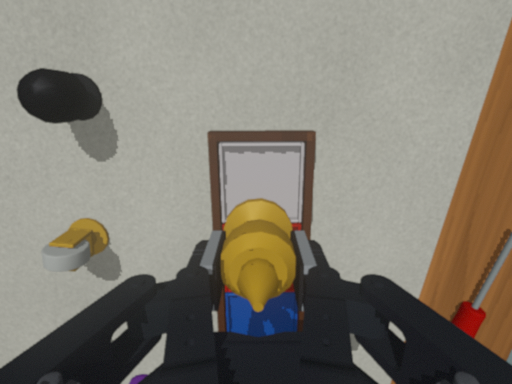

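```bash
python3 - <<'E'
from h import *
import pickle
i=pickle.load(open('w4.pkl','rb'))
for p in((219,143),(306,143)):print(ray(i,*p,.017)[:2])
a,b=[ray(i,*p,.017)[:2] for p in((219,143),(306,143))];u=(b-a)/np.linalg.norm(b-a);print(np.linalg.norm(b-a),(a+b)/2+.039*np.array([u[1],-u[0]]))
E
python3 -m crank '[[[0,0,0.003,0.03,0,0,0],[0,0,0.003,0.06,0,0,0],[0,0,0.003,0.08,0,0,0],[0,0,0.003,0.1,0,0,0],[0,0,0.003,0.1,0,0,0],[0,0,0.003,0.1,0,0,0],[0,0,0.003,0.1,0,0,0]]]'
python3 go.py .621 .132 .0265 7.1
```

```text
[0.57784192 0.16561624]
[0.65608513 0.1751278 ]
0.07881921825505366 [0.62166987 0.13165703]
time: 12.25
tcp_pos: [0.6233, 0.1334, 0.0438]
tool_rot: [0.001, 0.662, 0.749, 0.001]
contact_force: [-0.5, 0.0, -1.8]
grip_width: 0.0336
at [0.6233 0.1334 0.0438] t 12.25 grip 0.0336 shift [-0.0012 -0.0025  0.0173] turn [ 0.1 -0.  -0.1]
```

```bash
python3 -m crank '[[[0,-0.001,-0.001,0.006,0,0,0],[0,-0.001,-0.001,0.012,0,0,0],[0,-0.001,-0.001,0.017,0,0,0],[0,-0.001,-0.001,0.018,0,0,0],[0,-0.001,-0.001,0.018,0,0,0],[0,-0.001,-0.001,0.018,0,0,0]]]'
```

```text
time: 12.85
tcp_pos: [0.6212, 0.1328, 0.0245]
tool_rot: [-0.0, 0.662, 0.749, -0.0]
contact_force: [-2.2, -0.9, 0.9]
grip_width: 0.0341
```

Touching. I'll release, rise and head for the knob.

```bash
python3 -m crank '[[[0,0,0,0.0005,0,0,0],[0.7,0,0,0.0005,0,0,0],[0.7,0,0,0,0,0,0],[0.7,0,0,0,0,0,0],[0.7,0,0,0,0,0,0],[0.7,0,0,-0.03,0,0,0],[0.7,0,0,-0.07,0,0,0],[0.7,0,0,-0.11,0,0,0],[0.7,0,0,-0.13,0,0,0],[0.7,0,0,-0.13,0,0,0]]]'
python3 go.py .439 -.304 .14 0
```

```text
time: 13.85
tcp_pos: [0.6242, 0.1332, 0.1585]
tool_rot: [0.003, 0.662, 0.749, 0.003]
contact_force: [0.3, 0.4, -0.5]
grip_width: 0.0595
at [0.6242 0.1332 0.1585] t 13.85 grip 0.0595 shift [-0.4111 -0.2377  0.0164] turn [ 0.5 -0.   7.1]
```

```bash
python3 -m crank '[[[1,-0.411,-0.238,0.01,0,0,7.1],[1,-0.411,-0.238,0.01,0,0,7.1],[1,-0.411,-0.238,0.01,0,0,7.1],[1,-0.411,-0.238,0.01,0,0,7.1],[1,-0.411,-0.238,0.01,0,0,7.1],[1,-0.411,-0.238,0.01,0,0,7.1],[1,-0.411,-0.238,0.01,0,0,7.1],[1,-0.411,-0.238,0.01,0,0,7.1],[1,-0.411,-0.238,0.01,0,0,7.1],[1,-0.411,-0.238,0.01,0,0,7.1]]]'
python3 -m crank '[[[1,0,0,0,0,0,0],[1,0,0,0,0,0,0],[1,0,0,0,0,0,0]]]'
python3 go.py .439 -.304 .0135 0
```

```text
time: 14.85
tcp_pos: [0.4334, -0.3073, 0.1428]
tool_rot: [-0.001, 0.708, 0.706, -0.001]
contact_force: [0.8, 0.0, 0.9]
grip_width: 0.0851
time: 15.15
tcp_pos: [0.4355, -0.303, 0.1435]
tool_rot: [-0.001, 0.707, 0.707, 0.0]
contact_force: [-0.0, 0.7, -0.2]
grip_width: 0.0853
at [ 0.4355 -0.303   0.1435] t 15.15 grip 0.0853 shift [-0.0012  0.0036  0.13  ] turn [-0.1 -0.1  0. ]
```

```bash
python3 -m crank '[[[1,-0.001,0.003,0.03,0,0,0],[1,-0.001,0.003,0.06,0,0,0],[1,-0.001,0.003,0.09,0,0,0],[1,-0.001,0.003,0.11,0,0,0],[1,-0.001,0.003,0.12,0,0,0],[1,-0.001,0.003,0.13,0,0,0],[1,-0.001,0.003,0.13,0,0,0],[1,-0.001,0.003,0.13,0,0,0]]]'
python3 -m crank '[[[0,0,0,0,0,0,0],[0,0,0,0,0,0,0],[0,0,0,0,0,0,0],[0,0,0,0,0,0,0],[0,0,0,0,0,0,0],[0,0,0,0,0,0,0],[0,0,0,0,0,0,0]]]'
python3 -m crank '[[[0,0,0,-0.03,0,0,0],[0,0,0,-0.07,0,0,0],[0,0,0,-0.11,0,0,0],[0,0,0,-0.13,0,0,0],[0,0,0,-0.13,0,0,0]]]'
python3 go.py .631 .052 .145 7.1
```

```text
time: 15.95
tcp_pos: [0.4394, -0.3054, 0.0148]
tool_rot: [0.0, 0.707, 0.707, 0.0]
contact_force: [-0.2, 0.2, 0.3]
grip_width: 0.0853
time: 16.65
tcp_pos: [0.4391, -0.3058, 0.0153]
tool_rot: [0.001, 0.707, 0.707, 0.0]
contact_force: [-0.8, 1.1, 5.5]
grip_width: 0.0403
time: 17.15
tcp_pos: [0.4405, -0.307, 0.1476]
tool_rot: [0.004, 0.707, 0.707, 0.0]
contact_force: [-0.6, -0.0, -2.7]
grip_width: 0.0402
at [ 0.4405 -0.307   0.1476] t 17.15 grip 0.0402 shift [0.3591 0.1902 0.002 ] turn [ 0.3  0.3 -7.1]
```

```bash
python3 -m crank '[[[0,0.035,0.019,0,0,0,0],[0,0.359,0.19,0.002,0,0,-7.1],[0,0.359,0.19,0.002,0,0,-7.1],[0,0.359,0.19,0.002,0,0,-7.1],[0,0.359,0.19,0.002,0,0,-7.1],[0,0.359,0.19,0.002,0,0,-7.1],[0,0.359,0.19,0.002,0,0,-7.1],[0,0.359,0.19,0.002,0,0,-7.1],[0,0.359,0.19,0.002,0,0,-7.1],[0,0.359,0.19,0.002,0,0,-7.1]]]'
python3 -m crank '[[[0,0,0,0,0,0,0],[0,0,0,0,0,0,0],[0,0,0,0,0,0,0]]]'
python3 go.py .631 .052 .04 7.1
```

```text
time: 18.15
tcp_pos: [0.6289, 0.0562, 0.1398]
tool_rot: [-0.001, 0.661, 0.751, -0.001]
contact_force: [-0.7, -0.8, -3.7]
grip_width: 0.0402
time: 18.45
tcp_pos: [0.628, 0.0519, 0.1419]
tool_rot: [-0.0, 0.663, 0.749, -0.001]
contact_force: [-0.1, -0.5, -1.9]
grip_width: 0.0405
at [0.628  0.0519 0.1419] t 18.45 grip 0.0405 shift [-0.0002  0.0031  0.1019] turn [-0.1  0.  -0.1]
```

```bash
python3 -m crank '[[[0,0,0.003,0.03,0,0,0],[0,0,0.003,0.06,0,0,0],[0,0,0.003,0.08,0,0,0],[0,0,0.003,0.1,0,0,0],[0,0,0.003,0.1,0,0,0],[0,0,0.003,0.1,0,0,0],[0,0,0.003,0.1,0,0,0]]]'
python3 go.py .631 .052 .0245 7.1
python3 -m crank '[[[0,-0.001,-0.001,0.006,0,0,0],[0,-0.001,-0.001,0.012,0,0,0],[0,-0.001,-0.001,0.017,0,0,0],[0,-0.001,-0.001,0.018,0,0,0],[0,-0.001,-0.001,0.018,0,0,0],[0,-0.001,-0.001,0.018,0,0,0]]]'
```

```text
time: 19.15
tcp_pos: [0.633, 0.0533, 0.0438]
tool_rot: [0.001, 0.662, 0.749, 0.001]
contact_force: [-0.1, -0.5, -2.3]
grip_width: 0.04
at [0.633  0.0533 0.0438] t 19.15 grip 0.04 shift [-0.0011 -0.0022  0.0193] turn [ 0.1  0.  -0.1]
time: 19.75
tcp_pos: [0.6311, 0.0528, 0.0243]
tool_rot: [0.0, 0.662, 0.749, 0.0]
contact_force: [-0.1, -0.2, -1.7]
grip_width: 0.0402
```

```bash
python3 -m crank '[[[0,0,0,0.001,0,0,0],[0,0,0,0.0015,0,0,0],[0,0,0,0.0015,0,0,0],[0,0,0,0.0015,0,0,0]]]'
```

```text
time: 20.15
tcp_pos: [0.6314, 0.0528, 0.0234]
tool_rot: [0.0, 0.662, 0.749, 0.0]
contact_force: [-0.6, 1.6, 2.7]
grip_width: 0.0403
```

Contact. I'll release, rise and go above the brass caster for a close look.

```bash
python3 -m crank '[[[0.75,0,0,0,0,0,0],[0.75,0,0,0,0,0,0],[0.75,0,0,0,0,0,0],[0.75,0,0,0,0,0,0],[0.75,0,0,-0.03,0,0,0],[0.75,0,0,-0.07,0,0,0],[0.75,0,0,-0.11,0,0,0],[0.75,0,0,-0.15,0,0,0],[0.75,0,0,-0.16,0,0,0],[0.75,0,0,-0.16,0,0,0]]]'
python3 go.py .447 .045 .18 0
```

```text
time: 21.15
tcp_pos: [0.6325, 0.0528, 0.1853]
tool_rot: [0.002, 0.662, 0.749, 0.002]
contact_force: [-0.7, 0.3, -0.6]
grip_width: 0.0638
at [0.6325 0.0528 0.1853] t 21.15 grip 0.0638 shift [ 0.0151 -0.1851  0.0043] turn [0.3 0.  7.1]
```

```bash
python3 -m crank '[[[1,0.015,-0.185,0,0,0,7.1],[1,0.015,-0.185,0,0,0,7.1],[1,0.015,-0.185,0,0,0,7.1],[1,0.015,-0.185,0,0,0,7.1],[1,0.015,-0.185,0,0,0,7.1],[1,0.015,-0.185,0,0,0,7.1],[1,0.015,-0.185,0,0,0,7.1]]]'
python3 w.py w5
python3 - <<'E'
import cv2
im=cv2.imread('pics/w5.png');cv2.imwrite('pics/w5c.png',cv2.resize(im[60:260,150:400],(750,600),interpolation=2))
E
```

```text
time: 21.85
tcp_pos: [0.4466, 0.0448, 0.1822]
tool_rot: [0.0, 0.707, 0.707, 0.0]
contact_force: [0.6, -1.2, 0.4]
grip_width: 0.0856
21.85 [0.4466 0.0448 0.1822] [0.0001 0.7073 0.7069 0.    ] [ 0.0059  0.1794  1.8274 -0.      1.1347  0.0065]
```

View pics/w5c.png

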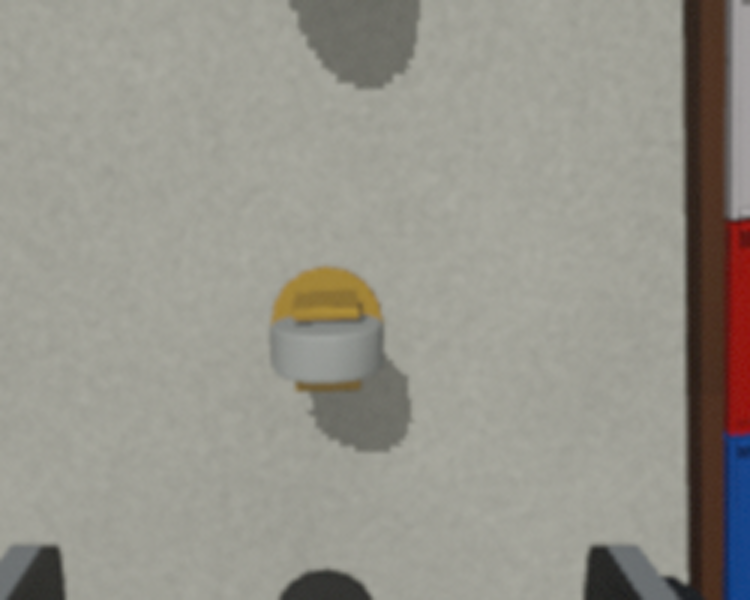

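```bash
python3 - <<'E'
from h import *
import pickle
i=pickle.load(open('w5.pkl','rb'))
print(ray(i,259,149.3,.005)-[0,.021,0]); print(ray(i,259,60+306/3,.046),ray(i,259.5,60+388/3,.046))
E
python3 -m crank '[[[1,0,0,0,0,0,88],[1,0,0,0,0,0,88],[1,0,0,0,0,0,88],[1,0,0,0,0,0,88],[1,0,0,0,0,0,88],[1,0,0,0,0,0,88],[1,0,0,0,0,0,88],[1,0,0,0,0,0,88],[1,0,0,0,0,0,88],[1,0,0,0,0,0,88]]]'
python3 -m crank '[[[1,0,0,0.01,0,0,2.1],[1,0,0,0.02,0,0,2.1],[1,0,0,0.02,0,0,2.1]]]'
python3 go.py .447 .049 .012 -88
```

```text
[0.44787088 0.0481773  0.005     ]
[0.44768049 0.06336442 0.046     ] [0.4481609  0.03584015 0.046     ]
time: 22.9
tcp_pos: [0.4472, 0.0448, 0.1824]
tool_rot: [0.0, 0.999, 0.032, 0.0]
contact_force: [-0.1, 1.0, -0.0]
grip_width: 0.0857
time: 23.2
tcp_pos: [0.4452, 0.0448, 0.1611]
tool_rot: [-0.0, 1.0, 0.017, -0.002]
contact_force: [-0.5, 0.2, 0.8]
grip_width: 0.0855
at [0.4452 0.0448 0.1611] t 23.2 grip 0.0855 shift [ 0.0024 -0.0041  0.1491] turn [-0.   0.2 -0. ]
```

```bash
python3 -m crank '[[[1,0.002,-0.004,0.03,0,0,0],[1,0.002,-0.004,0.06,0,0,0],[1,0.002,-0.004,0.09,0,0,0],[1,0.002,-0.004,0.12,0,0,0],[1,0.002,-0.004,0.14,0,0,0],[1,0.002,-0.004,0.148,0,0,0],[1,0.002,-0.004,0.148,0,0,0],[1,0.002,-0.004,0.148,0,0,0]]]'
python3 -m crank '[[[0,0,0,0,0,0,0],[0,0,0,0,0,0,0],[0,0,0,0,0,0,0],[0,0,0,0,0,0,0],[0,0,0,0,0,0,0],[0,0,0,0,0,0,0],[0,0,0,0,0,0,0],[0,0,0,0,0,0,0]]]'
python3 -m crank '[[[0,0,0,-0.03,0,0,0],[0,0,0,-0.07,0,0,0],[0,0,0,-0.11,0,0,0],[0,0,0,-0.13,0,0,0],[0,0,0,-0.13,0,0,0]]]'
python3 go.py .641 -.027 .145 7.1
```

```text
time: 24.0
tcp_pos: [0.4483, 0.0489, 0.0153]
tool_rot: [0.0, 1.0, 0.017, 0.0]
contact_force: [0.1, 0.3, -0.0]
grip_width: 0.0854
time: 24.8
tcp_pos: [0.4479, 0.0489, 0.0155]
tool_rot: [0.0, 1.0, 0.017, 0.001]
contact_force: [-0.4, -0.7, 6.3]
grip_width: 0.0273
time: 25.3
tcp_pos: [0.4498, 0.049, 0.1478]
tool_rot: [0.0, 1.0, 0.017, 0.004]
contact_force: [1.0, 0.4, -2.0]
grip_width: 0.0272
at [0.4498 0.049  0.1478] t 25.3 grip 0.0272 shift [0.1885 0.0824 0.0042] turn [  0.4  -0.3 -95.2]
```

Held (27 mm, against 28 mm over the cheeks). Next I'll move to the blue dish with a turn of −95°.

```bash
python3 -m crank '[[[0,0.188,0.082,0.003,0,0,-95],[0,0.188,0.082,0.003,0,0,-95],[0,0.188,0.082,0.003,0,0,-95],[0,0.188,0.082,0.003,0,0,-95],[0,0.188,0.082,0.003,0,0,-95],[0,0.188,0.082,0.003,0,0,-95],[0,0.188,0.082,0.003,0,0,-95],[0,0.188,0.082,0.003,0,0,-95],[0,0.188,0.082,0.003,0,0,-95],[0,0.188,0.082,0.003,0,0,-95]]]'
python3 go.py .641 -.027 .145 7.1
python3 -m crank '[[[0,0,0,0,0,0,-9],[0,0,0,0,0,0,-9],[0,0,0,0,0,0,-9],[0,0,0,0,0,0,-9]]]'
python3 go.py .641 -.027 .04 7.1
```

```text
time: 26.3
tcp_pos: [0.6366, -0.0266, 0.1391]
tool_rot: [-0.002, 0.718, 0.696, -0.001]
contact_force: [0.2, 0.9, -1.3]
grip_width: 0.0272
at [ 0.6366 -0.0266  0.1391] t 26.3 grip 0.0272 shift [-0.0003  0.0043 -0.0059] turn [-0.2 -0.  -8.9]
time: 26.7
tcp_pos: [0.6376, -0.0267, 0.1409]
tool_rot: [-0.001, 0.664, 0.747, -0.0]
contact_force: [0.3, -0.3, -1.9]
grip_width: 0.0271
at [ 0.6376 -0.0267  0.1409] t 26.7 grip 0.0271 shift [-0.0008  0.0035  0.1009] turn [-0.1 -0.  -0.4]
```

```bash
python3 -m crank '[[[0,0,0.003,0.03,0,0,0],[0,0,0.003,0.06,0,0,0],[0,0,0.003,0.08,0,0,0],[0,0,0.003,0.1,0,0,0],[0,0,0.003,0.1,0,0,0],[0,0,0.003,0.1,0,0,0],[0,0,0.003,0.1,0,0,0]]]'
python3 go.py .641 -.027 .0235 7.1
python3 -m crank '[[[0,-0.001,-0.001,0.006,0,0,0],[0,-0.001,-0.001,0.012,0,0,0],[0,-0.001,-0.001,0.017,0,0,0],[0,-0.001,-0.001,0.0185,0,0,0],[0,-0.001,-0.001,0.0185,0,0,0],[0,-0.001,-0.001,0.0185,0,0,0]]]'
```

```text
time: 27.4
tcp_pos: [0.6422, -0.0264, 0.043]
tool_rot: [0.001, 0.664, 0.748, 0.001]
contact_force: [0.6, 0.1, -1.5]
grip_width: 0.0273
at [ 0.6422 -0.0264  0.043 ] t 27.4 grip 0.0273 shift [-0.0004 -0.0013  0.0195] turn [ 0.1  0.  -0.3]
time: 28.0
tcp_pos: [0.64, -0.0275, 0.0236]
tool_rot: [-0.0, 0.663, 0.748, -0.0]
contact_force: [-1.5, 0.2, 2.5]
grip_width: 0.027
```

Contact. I'll release, rise clear and check.

```bash
python3 -m crank '[[[0.6,0,0,0,0,0,0],[0.6,0,0,0,0,0,0],[0.6,0,0,0,0,0,0],[0.6,0,0,0,0,0,0],[0.6,0,0,-0.03,0,0,0],[0.6,0,0,-0.07,0,0,0],[0.6,0,0,-0.11,0,0,0],[0.6,0,0,-0.15,0,0,0],[0.6,0,0,-0.2,0,0,0],[0.6,0,0,-0.24,0,0,0]]]'
python3 -m crank '[[[0.6,-0.15,-0.03,0,0,0,0],[0.6,-0.15,-0.03,0,0,0,0],[0.6,-0.15,-0.03,0,0,0,0],[0.6,-0.15,-0.03,0,0,0,0],[0.6,-0.15,-0.03,0,0,0,0],[0.6,-0.15,-0.03,0,0,0,0]]]'
python3 w.py w6
python3 - <<'E'
from h import *
a=snap('scene','scene9.png')[:,:,::-1];b=snap('side','side9.png')[:,:,::-1]
w=cv2.imread('pics/w6.png')
f=lambda x,s:cv2.resize(x,s,interpolation=2)
top=np.hstack([f(a[95:245,95:335],(400,250)),f(b[120:360,150:390],(400,250))])
cv2.imwrite('pics/fin.png',np.vstack([top,f(w,(800,350))[:,:]]))
E
```

```text
time: 29.0
tcp_pos: [0.6406, -0.0275, 0.2662]
tool_rot: [0.001, 0.663, 0.748, 0.001]
contact_force: [0.6, -0.1, 0.7]
grip_width: 0.0511
time: 29.6
tcp_pos: [0.6282, -0.1792, 0.263]
tool_rot: [-0.001, 0.663, 0.748, 0.0]
contact_force: [-0.7, -0.1, -0.3]
grip_width: 0.0509
29.6 [ 0.6282 -0.1792  0.263 ] [-0.0005  0.6635  0.7482  0.0002] [-0.343   0.3971  1.2833  0.0009  1.4619 -0.4629]
```

View pics/fin.png

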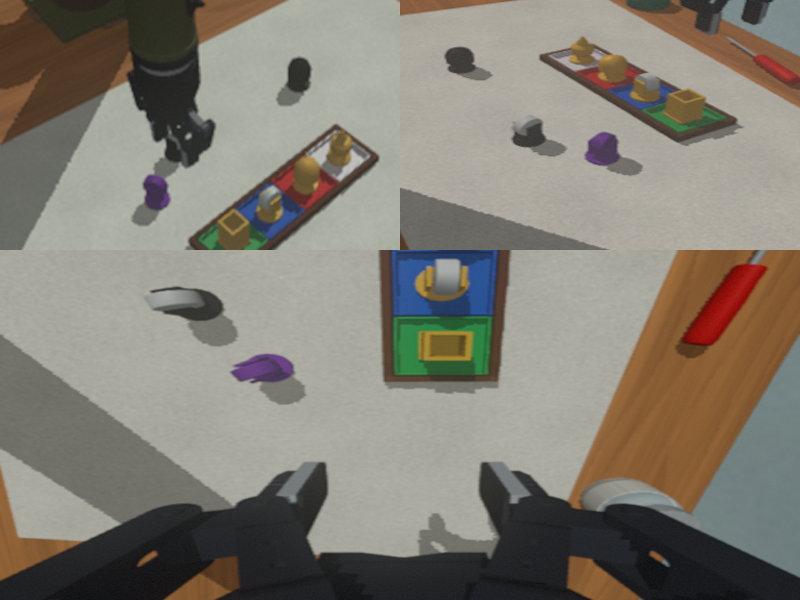

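View pics/w6.png

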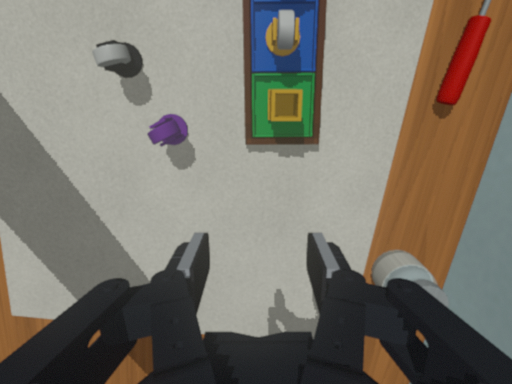

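All four stand upright in their dishes. The black pieces sit at their original side-view pixels, (186,176) and (227,245). I'm handing in.

```bash
python3 -c "
from bench import bot
print(bot.hand_in())"
```

```text
the job is handed in; nothing more can be done
None
```

All four brass fittings are in the tray, and I handed the job in at about 30 s of the 104 s allowed. The hand-in gave no verdict.

- **Placing:** The knob is in the red dish, the caster in blue, the ferrule in green and the finial in white. I lowered each piece until it touched the dish floor and released it within about 2 mm of the measured dish centre. I did not measure the centres again after release.
- **Last checks:** The final scene and side pictures show all four upright in the right dishes. The last wrist picture takes in only the blue and green dishes. In the side view, the black knob and black caster are at the pixels where they started. The purple caster was never touched, and the gripper is clear of everything.
- **Disagreement:** The fixed cameras and the wrist camera differed by up to about 7 mm on the ferrule and dish positions. I used the wrist values, or close to them. The grips and floor contacts came out where expected, well inside the 26 mm tolerance.

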